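# Swap the cookie cutters behind the storage jars

## Task

Swap the cookie cutters kept behind the jars: first stand the round canister and the square jar, both together, on the shallow metal tray, then take the flower cutter out of the wooden caddy and lay it in the middle of the round grey mat on the marble board, and only then put the round cutter away in the middle of the white coaster where the flower cutter was. Last, stand each jar back exactly where it stood at the start (the same jar in the same place). Keep the jars upright throughout and leave the two little tins in the caddy where they are.

Things in the scene. Friction and masses are not known exactly. Their poses are not given: they have to be found in the camera images.
- canister: Round brushed-metal storage canister with lid, 58 mm diameter, 128 mm tall, about 0.3 kg. Stands at the front (robot side) of the wooden caddy beside the square jar; which of the two is left or right varies. Origin: centre of its underside, z up.
- jar: Square white ceramic storage jar with a flat pale wooden lid, 50 x 50 mm, 118 mm tall to the lid's flat top, about 0.32 kg; x and y axes square to its sides. Stands at the front of the caddy, its centre about 92 mm from the canister's. Origin: centre of its underside, z up.
- flower_cutter: Open steel cookie cutter shaped as a flower of eight petals, 64 mm across opposite petal tips, 35 mm tall, wall 2 mm, 50 g. Petal tips lie along its x and y axes and half-way between; the notches lie at 22.5 degrees from these. Starts on the coaster. Origin: centre of its underside, z up.
- round_cutter: Open plain round steel cookie cutter, 60 mm diameter, 35 mm tall, wall 2 mm, 50 g. Starts on one half of the marble board, the mat being on the other half. Origin: centre of its underside, z up.
- coaster: Round white ceramic coaster, 80 mm diameter, 5 mm thick, fixed on the floor of the wooden caddy behind the two jars, 16 mm from the caddy's centre towards its back. The flower cutter starts on it. The jars stand about 66 mm in front of it (towards the robot) and 46 mm to either side. Origin: centre of its underside, 8 mm above the counter, z up; axes as the caddy's.
- caddy: Open wooden caddy, fixed, 200 (x) x 260 (y) mm, floor 8 mm thick, walls 6 mm thick; front and side walls reach 25 mm, the back wall 40 mm above the counter. Holds the jars, coaster, flower cutter and tins. Origin: centre of its underside; x points to its back wall, away from the robot, z up.
- tray: Shallow open metal tray, fixed, 260 (x) x 170 (y) mm outside, 14 mm tall, 5 mm walls and 5 mm floor, empty at the start; the side area for the jars. On the left or the right of the caddy, the marble board on the other side. Origin: centre of its underside, z up.
- mat: Round grey silicone mat, 100 mm diameter, 4 mm thick, fixed on a marble board (280 x 170 mm, 15 mm thick, fixed). Its centre is 55 to 75 mm from the board's centre towards either end of the board and up to 30 mm off its long axis (the mat's x axis runs along the board); the round cutter starts 120 to 145 mm from it on the other half. Origin: centre of the mat's underside, 15 mm above the counter; z up.
- tin_round: Little round steel tin, 36 mm diameter, 45 mm tall, in a back corner of the caddy, about 100 mm from the coaster's centre. To be left alone. Origin: centre of its underside, z up.
- tin_square: Little square black tin with a metal lid, 35 mm wide, 44 mm tall, in the other back corner of the caddy, about 100 mm from the coaster's centre. To be left alone. Origin: centre of its underside, z up.
Not all that is in view belongs to the job. What is shaped like the jar but purple is not meant.

How it is judged:
By the outcome, as a careful person would: the job done as asked, in the order asked, and still so for the second after the job is handed in, with the robot touching nothing.
It also fails if it takes over 128 s, if anything falls off the work surface, if the arm or the gripper's body presses on something with over 40 N, if the wrist force passes 120 N, or if a joint passes its speed limit or range.

## Robot

A 7-joint arm with a two-finger parallel gripper is mounted at the origin on the work surface. World frame = base frame: x ahead of the robot, y to its left, z up, the work surface at z = 0. Lengths are in m, angles in rad, forces in N, time in s.
With the tool pointing down it reaches from about 0.4 to 0.85 m from the base axis. Payload 6.9 kg.
Tool frame: the origin (TCP) lies midway between the tips of the shut fingers; the grasp point (between the pads) lies 19 mm behind it; z points along the fingers, y is the line along which they close (so a half turn about z gives the same grasp; the last joint's range is limited). The gripper opens to 85 mm and grips with 20 to 120 N. Pads are 22 mm wide; open, the fingers measure 114 mm over their backs; the gripper's body (76 mm by 85 mm) begins 54 mm behind the grasp point. The pads swing forward as they close: fully open they stand 13 mm farther back than shut.
Start: joints at [-1.036, 0.507, -0.238, 1.5, 0.126, 1.149, -0.155], TCP at [0.26, 0.568, 0.195] pointing down, gripper open.
Joint ranges: [-3.08, 3.08], [-0.24, 2.05], [-1.43, 1.35], [0, 2.5], [-1.52, 4.66], [0.17, 1.96], [-2.89, 2.89]. Speed limits (rad/s): [2.39, 2.39, 3.14, 3.14, 3.14, 3.14, 3.14].

## Interface

Orientations are given as a rotation vector (axis times angle).
In Python, from workcell import env gives the robot as it stands.
- The arm moves only by the shell command python3 -m creep 'ROWS' [FORCE]. ROWS is text: rows parted by semicolons, each of 7 numbers parted by spaces: the shift along the tool's x, y, z in units of 25 mm (1.0 is 25 mm), then the turn, a rotation vector about the tool's x, y, z in degrees, then the closure, from 0 (fully open) to 1 (shut). In form: dx dy dz ax ay az fingers; .... A call has exactly 10 rows; each row shifts and turns the commanded pose from where the row before left it, along the tool's axes as they then stand; what a row does not reach is not made up. A row lasts 1/8 s, in which the tool goes at most 62.5 mm and 10.7 degrees, less where a joint would pass 70% of its speed; a pose out of reach is approached as far as the arm can. A call is refused whole if a number of a shift passes 1 or a number of a turn 10.7, either way. A call with a gripper value outside its range is refused whole. The fingers move at their own pace and stop on an object; FORCE is the grip in N (left out, the last holds). Time passes only in rows, so rows that do not move let the fingers close, or fill a call up. It gives the time, the measured TCP pose, the force, the opening and the grip force at its end, in the units of the state.
- env.get_obs(): the state, without advancing time (a new reading comes with each control period).
- env.camera(name): name is "scene" or "side" or "wrist"; returns (picture, depth): 480x640x3 uint8, red, green, blue; 480x640 float32, m along the optical axis (not along the pixel's ray), 0 where there is no reading.
- env.get_calibration(name): a dict with "fov_y" (degrees; the focal length in pixels is half the picture's height over the tangent of half this angle, whatever the lens; pixels are square), "cx", "cy" (the principal point, pixels), "R" (3x3) and "t" (3): a world point X has camera coordinates R X + t. Camera axes: x right, y down, z forward; pixel columns grow to the right and rows downward; lengths in m; the calibration is good to about 2 mm. A picture is of the moment at which its call begins: read the wrist's pose just before it. get_calibration takes no time and is no camera call; for the wrist camera it gives the pose at the moment of the call.
- env.sign_off(): hands the job in; it is judged then, once.
Trained networks look in the newest picture that a camera, given by its name, has taken for a name from the list of things; names that differ only in an ending like _2 or _b are one class to them, and where a whole thing is asked for, a point or a joint stands for the part that bears it (a point fixed in the world has none). Each returns a list of dicts, best first, with "conf" (0 to 1); they miss things now and then, are a little off and sometimes report something else, mostly with a low value. They report only what shows in the picture. A call takes as long as a camera call. They do not tell look-alikes from the thing itself.
- env.silhouettes(camera, query): "mask" (480x640 bool, what is visible of it) and "box" ([centre column, centre row, width, height] in pixels, round what is visible of it).
- env.tip_of(camera, query): "point" ([column, row] in pixels: a listed point, or the origin of a listed thing).
The state is a dict: "time": time; "joint_positions": joint angles; "dq": joint speeds; "joint_efforts": joint torques, N m; "ee_pos": TCP position; "orientation": TCP orientation; "force": force on the tool from outside, world axes, zero at the start; "moment": the same for the moment, N m; "finger_gap": finger opening in m; "finger_force": force on a finger pad.
Only numpy, scipy, OpenCV 4.12 (cv2) and the standard library are available. Lean on these libraries where they do the work, as an engineer would, in place of code of your own. Each camera call takes 0.05 s, during which the arm holds its last target. There are 200 camera calls.

## Working session

There is one attempt and no reset: what is moved stays moved. The work goes in short steps, Python scripts to look and compute and a shell command to move; the robot and the scene stay as the last step left them, time stands still between calls to the robot, and variables do not carry over. Pictures are saved under pics/ and viewed, at most 14 in all, crops included, and the job is handed in when it is done.

```bash
ls; mkdir -p pics; cat > h.py <<'E'
import numpy as np, cv2
from scipy.spatial.transform import Rotation as Ro
from workcell import env
def cal(n):
    c=env.get_calibration(n); f=240/np.tan(np.radians(c["fov_y"])/2)
    return f,c["cx"],c["cy"],np.array(c["R"]),np.array(c["t"])
def cloud(n,d,c=None):
    f,cx,cy,R,t=c or cal(n)
    v,u=np.mgrid[:480,:640]
    P=np.stack([(u-cx)/f*d,(v-cy)/f*d,d],-1)
    return (P-t)@R
def save(n,p): cv2.imwrite("pics/"+n+".png",cv2.cvtColor(p,cv2.COLOR_RGB2BGR))
def pose():
    o=env.get_obs(); return np.array(o["ee_pos"]),Ro.from_rotvec(o["orientation"]),o
E
python3 - <<'E'
from h import *
p,r,o=pose(); print(o["time"],p,r.as_matrix().round(3),o["finger_gap"])
for n in("scene","side"):
    pic,d=env.camera(n); save(n+"0",pic); X=cloud(n,d)
    np.save(n+"0.npy",X)
    print(n,env.get_calibration(n))
    for q in("canister","jar","flower_cutter","round_cutter","coaster","caddy","tray","mat","tin_round","tin_square"):
        for s in env.silhouettes(n,q)[:3]:
            P=X[s["mask"]&(d>0)]
            print(q,round(s["conf"],2),np.round(s["box"]),np.median(P,0).round(3),np.percentile(P,2,axis=0).round(3),np.percentile(P,98,axis=0).round(3))
E
```

```text
pics
0.0 [0.25968656 0.56784595 0.19381521] [[-0.909  0.416 -0.001]
 [ 0.416  0.909 -0.002]
 [-0.    -0.002 -1.   ]] 0.08560402323982903
scene {'fov_y': 43.47088818776407, 'cx': 321.4073418347082, 'cy': 239.50708966596045, 'R': array([[ 0.41816989,  0.90835257, -0.00543674],
       [ 0.70552422, -0.32855397, -0.62792346],
       [-0.57216214,  0.25874294, -0.77825611]]), 't': array([-0.19456271, -0.34965396,  1.6573366 ])}
canister 0.63 [306. 241.  26.  57.] [ 0.549 -0.072  0.105] [ 0.508 -0.094  0.015] [ 0.559 -0.042  0.139]
jar 0.74 [352. 233.  33.  55.] [0.567 0.018 0.095] [ 0.525 -0.002  0.016] [0.574 0.046 0.129]
jar 0.66 [323. 184.  31.  54.] [0.403 0.036 0.082] [0.367 0.014 0.006] [0.419 0.073 0.121]
round_cutter 0.89 [446. 164.  26.  26.] [0.42  0.357 0.035] [0.389 0.326 0.015] [0.449 0.386 0.052]
coaster 0.65 [335. 278.  38.  29.] [ 0.617 -0.031  0.013] [ 0.582 -0.071  0.008] [0.642 0.004 0.017]
caddy 0.61 [335. 274. 144. 110.] [ 0.607 -0.043  0.009] [ 0.48  -0.164  0.002] [0.701 0.102 0.041]
caddy 0.4 [331. 275.  25.  27.] [ 0.608 -0.04   0.036] [ 0.577 -0.065  0.013] [ 0.6
[... 1589 characters left out ...]
105 0.039]
caddy 0.26 [321. 214.  31.  53.] [0.525 0.01  0.108] [ 0.517 -0.002  0.016] [0.564 0.047 0.127]
tray 0.96 [372. 366. 162. 106.] [ 0.446 -0.363  0.004] [ 0.325 -0.448  0.001] [ 0.578 -0.268  0.014]
mat 0.86 [265. 169.  33.  18.] [0.537 0.357 0.018] [0.494 0.316 0.014] [0.58  0.402 0.022]
mat 0.34 [383. 258.  21.  23.] [ 0.616 -0.143  0.04 ] [ 0.604 -0.152  0.008] [ 0.644 -0.115  0.053]
tin_round 0.85 [355. 210.  14.  25.] [0.647 0.042 0.039] [0.635 0.033 0.007] [0.666 0.064 0.054]
tin_square 0.64 [383. 256.  20.  25.] [ 0.616 -0.145  0.041] [ 0.604 -0.152  0.011] [ 0.636 -0.118  0.053]
tin_square 0.45 [355. 208.  18.  24.] [0.648 0.042 0.04 ] [0.636 0.033 0.009] [0.666 0.066 0.054]
```

```bash
python3 - <<'E'
from h import *
for n,(a,b,c,e) in {"scene0":(120,360,100,500),"side0":(140,300,200,440)}.items():
    i=cv2.imread(f"pics/{n}.png")[a:b,c:e]; k=800/i.shape[1]
    cv2.imwrite(f"pics/{n}c.png",cv2.resize(i,None,fx=k,fy=k,interpolation=cv2.INTER_CUBIC))
# side/scene clouds: top surfaces
X=np.concatenate([np.load("scene0.npy").reshape(-1,3),np.load("side0.npy").reshape(-1,3)])
def fit(nm,x0,x1,y0,y1,z0,z1):
    P=X[(X[:,0]>x0)&(X[:,0]<x1)&(X[:,1]>y0)&(X[:,1]<y1)&(X[:,2]>z0)&(X[:,2]<z1)][:,:2].astype(np.float32)
    print(nm,len(P),cv2.minAreaRect(P),cv2.minEnclosingCircle(P), P.mean(0))
fit("can top",.48,.6,-.12,-.02,.125,.145)
fit("jar top",.49,.62,-.02,.08,.118,.135)
fit("purple",.33,.45,0,.1,.11,.13)
fit("flower",.55,.67,-.1,.02,.04,.055)
fit("round",.37,.47,.3,.42,.042,.06)
fit("tray",.28,.64,-.5,-.22,.01,.018)
E
```

```text
can top 954 ((0.5295717120170593, -0.06629353761672974), (0.05873574689030647, 0.0609099380671978), 71.75997161865234) ((0.528982400894165, -0.06661084294319153), 0.031663451343774796) [ 0.52986056 -0.06858187]
jar top 797 ((0.5465530753135681, 0.02398054115474224), (0.0539962537586689, 0.055428966879844666), 82.28267669677734) ((0.5460428595542908, 0.023708311840891838), 0.03582622855901718) [0.54685    0.02246923]
purple 742 ((0.3869147300720215, 0.043539099395275116), (0.056285493075847626, 0.05390169471502304), 20.853933334350586) ((0.38655632734298706, 0.04250557720661163), 0.03481735289096832) [0.3875053  0.04172824]
flower 586 ((0.5942260026931763, -0.033722806721925735), (0.10679897665977478, 0.08712826669216156), 89.25608825683594) ((0.580071747303009, -0.03695318475365639), 0.05788129195570946) [ 0.59614706 -0.03671455]
round 290 ((0.4185950458049774, 0.35657191276550293), (0.06326598674058914, 0.06619681417942047), 11.641324996948242) ((0.4168753921985626, 0.3557021915912628), 0.03517468273639679) [0.4183753  0.35581285]
tray 2122 ((0.4541976749897003, -0.35743629932403564), (0.17342738807201385, 0.26634663343429565), 82.260498046875) ((0.45304930210113525, -0.35671231150627136), 0.15502206981182098) [ 0.45424956 -0.36307085]
```

View pics/scene0c.png

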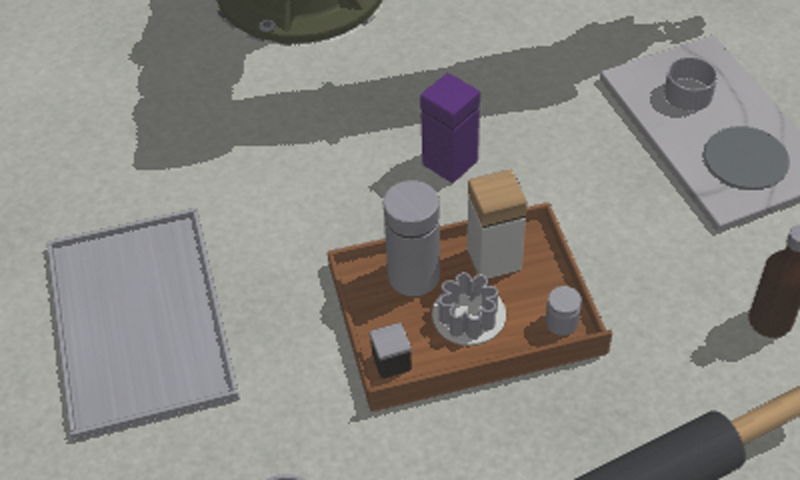

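View pics/side0c.png

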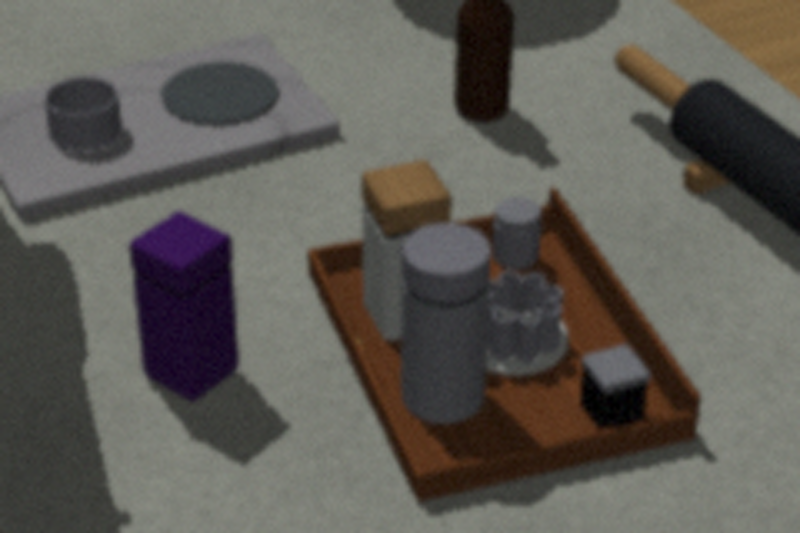

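Candidates in the scene crop: canister (412,235), the only round tall one. For the jar: white with wooden lid at (497,225), versus the purple look-alike at (450,125), which is rejected. Round cutter is at (690,83) on the board, flower at (469,305) on the coaster. The side crop confirms all of these. I'm moving above the jars for a wrist close-up.

```bash
python3 -m creep '0 0 -1 0 0 -7.3 0;0 0 -1 0 0 -7.3 0;-.69 -.98 -.8 0 0 0 0;-.69 -.98 -.8 0 0 0 0;-.69 -.98 -.6 0 0 0 0;-.69 -.98 -.3 0 0 0 0;-.69 -.98 -.3 0 0 0 0;-.69 -.98 0 0 0 0 0;-.69 -.98 0 0 0 0 0;-.69 -.98 0 0 0 0 0' 30
python3 -m creep '-.69 -.98 0 0 0 0 0;-.69 -.98 0 0 0 0 0;-.69 -.98 0 0 0 0 0;-.69 -.98 0 0 0 0 0;-.69 -.98 0 0 0 0 0;-.69 -.98 0 0 0 0 0;-.69 -.98 0 0 0 0 0;-.69 -.98 0 0 0 0 0;-.69 -.98 0 0 0 0 0;-.69 -.98 0 0 0 0 0'
python3 - <<'E'
from h import *
p,r,o=pose(); print(p,r.as_matrix().round(3)); print(env.get_calibration("wrist"))
E
```

```text
time: 2.35
ee_pos: [0.3622, 0.3505, 0.3148]
orientation: [0.273, 3.129, 0.0]
force: [0.5, 0.4, 0.5]
finger_gap: 0.0853
finger_force: 0.0
time: 3.6
ee_pos: [0.4897, 0.0794, 0.3149]
orientation: [0.273, 3.129, 0.0]
force: [-0.5, 0.4, -0.1]
finger_gap: 0.0856
finger_force: 0.0
[0.48968502 0.07943303 0.31485891] [[-0.985  0.173  0.   ]
 [ 0.173  0.985  0.   ]
 [-0.     0.    -1.   ]]
{'fov_y': 58.880469528539344, 'cx': 312.54421499205125, 'cy': 229.29076260082206, 'R': array([[ 0.17369897,  0.98479771, -0.00146188],
       [ 0.93583502, -0.1646003 ,  0.31164012],
       [ 0.30666185, -0.05549965, -0.95019908]]), 't': array([-0.16221103, -0.52340384,  0.34792283])}
```

```bash
cat >> h.py <<'E'
def find(qs,n="wrist"):
    c=cal(n); pic,d=env.camera(n); X=cloud(n,d,c); out={}
    for q in qs:
        for s in env.silhouettes(n,q)[:2]:
            P=X[s["mask"]&(d>0)]
            if len(P)<20: continue
            top=np.percentile(P[:,2],97); T=P[P[:,2]>top-.012][:,:2].astype(np.float32)
            L=(T-np.median(T,0)); T=T[np.hypot(*L.T)<.06]
            (cx,cy),rad=cv2.minEnclosingCircle(T); R=cv2.minAreaRect(T)
            print(q,round(s["conf"],2),np.round(s["box"]),"top",top.round(3),"circ",np.round((cx,cy,rad),4),"rect",np.round((*R[0],*R[1],R[2]),4),"med",np.median(P,0).round(3))
            out.setdefault(q,s["mask"])
    return pic,d,X,out
E
python3 - <<'E'
from h import *
pic,d,X,o=find(["canister","jar","flower_cutter","coaster","tin_round","tin_square","tray"]); save("w1",pic); np.savez("w1.npz",X=X,d=d)
E
```

```text
canister 0.79 [179. 238.  90.  91.] top 0.137 circ [ 0.5293 -0.0647  0.0291] rect [ 5.2890e-01 -6.3900e-02  5.5600e-02  5.6900e-02  7.7764e+01] med [ 0.521 -0.054  0.134]
jar 0.9 [254.  70.  89.  86.] top 0.119 circ [0.3871 0.0455 0.0336] rect [ 0.3871  0.0451  0.0501  0.0502 24.9311] med [0.388 0.047 0.117]
jar 0.57 [268. 239.  56.  83.] top 0.127 circ [0.5461 0.0254 0.0338] rect [5.460e-01 2.530e-02 5.010e-02 5.000e-02 8.303e+01] med [0.534 0.028 0.125]
flower_cutter 0.88 [232. 278.  60.  60.] top 0.049 circ [ 0.6055 -0.0352  0.0323] rect [ 0.6067 -0.0384  0.0627  0.0561 33.0341] med [ 0.612 -0.044  0.038]
coaster 0.69 [237. 268.  64.  55.] top 0.043 circ [ 0.5782 -0.0097  0.0504] rect [ 5.77600e-01 -1.96000e-02  3.74000e-02  1.00100e-01  8.46382e+01] med [ 0.602 -0.04   0.013]
tin_round 0.89 [314. 306.  34.  41.] top 0.054 circ [0.6546 0.0523 0.0177] rect [6.54400e-01 5.19000e-02 3.32000e-02 3.42000e-02 5.81953e+01] med [0.647 0.053 0.052]
tin_round 0.7 [569. 167.  90.  87.] top 0.02 circ [0.5413 0.3619 0.0517] rect [0.5414 0.3611 0.099  0.099  8.5569] med [0.539 0.36  0.018]
tin_square 0.73 [159. 305.  41.  40.] top 0.053 circ [ 0.6209 -0.1323  0.0219] rect [ 6.2240e-01 -1.3160e-01  3.4900e-02  3.2600e-02  8.5405e+01] med [ 0.613 -0.129  0.048]
tray 0.94 [ 21. 213.  41. 173.] top 0.015 circ [ 0.5277 -0.2941  0.06  ] rect [ 5.26400e-01 -3.01400e-01  4.94000e-02  1.19100e-01  7.79596e+01] med [ 0.525 -0.291  0.006]
```

View pics/w1.png

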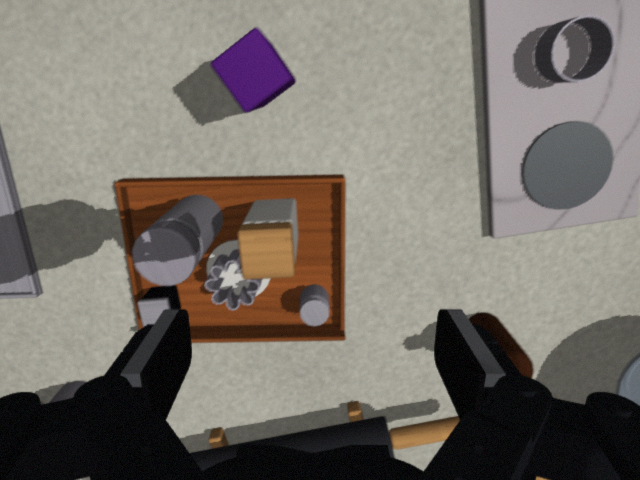

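The wrist picture shows the canister lid at (170,250), wooden jar lid (267,250), purple look-alike (253,70), flower on the coaster (233,280) and tins (155,308) and (314,306). This agrees with the descriptions, so I'm going for the canister.

```bash
python3 -m creep '-.426 -.9 .75 0 0 0 0;-.426 -.9 .75 0 0 0 0;-.426 -.9 .75 0 0 0 0;-.426 -.9 .75 0 0 0 0;-.426 -.9 .75 0 0 0 0;-.426 -.9 .5 0 0 0 0;0 0 .8 0 0 0 0;0 0 .9 0 0 0 0;0 0 .9 0 0 0 0;0 0 .9 0 0 0 0'
python3 -m creep '0 0 .9 0 0 0 0;0 0 .4 0 0 0 .1;0 0 0 0 0 0 1;0 0 0 0 0 0 1;0 0 0 0 0 0 1;0 0 0 0 0 0 1;0 0 0 0 0 0 1;0 0 0 0 0 0 1;0 0 0 0 0 0 1;0 0 0 0 0 0 1' 40
```

```text
time: 5.25
ee_pos: [0.5291, -0.0628, 0.1204]
orientation: [0.271, 3.13, 0.001]
force: [-0.0, -0.6, 0.2]
finger_gap: 0.0856
finger_force: 0.0
time: 6.5
ee_pos: [0.5296, -0.0638, 0.0891]
orientation: [0.273, 3.128, -0.0]
force: [0.9, 0.2, 5.9]
finger_gap: 0.0553
finger_force: 43.7
```

```bash
python3 -m creep '0 0 -.7 0 0 0 1;0 0 -1 0 0 0 1;.1 -.4 -.3 0 0 0 1;.2 -.8 0 0 0 0 1;.23 -.95 0 0 0 0 1;.23 -.95 0 0 0 0 1;.23 -.95 0 0 0 0 1;.23 -.95 0 0 0 0 1;.23 -.95 0 0 0 0 1;.23 -.95 0 0 0 0 1'
python3 -m creep '.23 -.95 0 0 0 0 1;.23 -.95 0 0 0 0 1;.23 -.95 0 0 0 0 1;.23 -.95 0 0 0 0 1;.23 -.95 0 0 0 0 1;.23 -.6 .4 0 0 0 1;.1 -.2 .6 0 0 0 1;0 0 .6 0 0 0 1;0 0 .3 0 0 0 1;0 0 0 0 0 0 1'
python3 - <<'E'
from h import *
p,r,o=pose(); print((r.inv().apply(np.array([.4047,-.3507,.087])-p)/.025).round(2),o["force"])
E
```

```text
time: 7.75
ee_pos: [0.4559, -0.2273, 0.1373]
orientation: [-0.274, -3.127, -0.001]
force: [-0.6, 0.3, -2.7]
finger_gap: 0.0553
finger_force: 43.6
time: 9.0
ee_pos: [0.3974, -0.3556, 0.0901]
orientation: [-0.271, -3.129, -0.002]
force: [-0.5, 0.1, -3.1]
finger_gap: 0.0552
finger_force: 43.6
[-0.26  0.24  0.13] [-0.49743663  0.06551652 -3.0728589 ]
```

```bash
python3 -m creep '0 0 .15 0 0 0 1;0 0 0 0 0 0 0;0 0 0 0 0 0 0;0 0 0 0 0 0 0;0 0 -.8 0 0 0 0;0 0 -1 0 0 0 0;0 0 -1 0 0 0 0;-.05 .2 -.5 0 0 0 0;-.19 .9 0 0 0 0 0;-.19 .95 0 0 0 0 0'
python3 -m creep '-.19 .95 0 0 0 0 0;-.19 .95 0 0 0 0 0;-.19 .95 0 0 0 0 0;-.19 .95 0 0 0 0 0;-.19 .95 0 0 0 0 0;-.19 .95 0 0 0 0 0;-.19 .95 0 0 0 0 0;-.19 .95 0 0 0 0 0;-.19 .95 0 0 0 0 0;-.19 .95 0 0 0 0 0'
python3 -m creep '-.19 .95 0 0 0 0 0;-.19 .95 0 0 0 0 0;-.19 .95 0 0 0 0 0;-.1 .8 0 0 0 0 0;0 .4 0 0 0 -3 0;0 0 0 0 0 0 0;0 0 0 0 0 0 0;0 0 0 0 0 0 0;0 0 0 0 0 0 0;0 0 0 0 0 0 0'
python3 - <<'E'
from h import *
p,r,o=pose(); print(p,(r.inv().apply(np.array([.546,.0254,.081])-p)/.025).round(2),o["finger_gap"], r.as_matrix()[:,1].round(3))
E
```

```text
time: 10.25
ee_pos: [0.4168, -0.3072, 0.1696]
orientation: [0.274, 3.13, 0.0]
force: [0.1, 0.4, -0.7]
finger_gap: 0.0855
finger_force: 0.0
time: 11.5
ee_pos: [0.5045, -0.0811, 0.1693]
orientation: [-0.272, -3.129, -0.0]
force: [-0.7, 0.2, 0.2]
finger_gap: 0.0856
finger_force: 0.0
time: 12.75
ee_pos: [0.5386, 0.0143, 0.1697]
orientation: [0.192, 3.136, -0.0]
force: [-0.0, -0.3, 0.6]
finger_gap: 0.0853
finger_force: 0.0
[0.53856883 0.01428071 0.1697274 ] [-0.24  0.48  3.55] 0.0852887580652903 [ 0.122  0.993 -0.   ]
```

```bash
python3 -m creep '-.24 .48 0 0 0 0 0;0 0 .9 0 0 0 0;0 0 .9 0 0 0 0;0 0 .9 0 0 0 0;0 0 .65 0 0 0 0;0 0 .2 0 0 0 .1;0 0 0 0 0 0 1;0 0 0 0 0 0 1;0 0 0 0 0 0 1;0 0 0 0 0 0 1'
python3 -m creep '0 0 0 0 0 0 1;0 0 0 0 0 0 1;0 0 -.7 0 0 0 1;0 0 -1 0 0 0 1;.1 -.4 -.3 0 0 0 1;.1 -.8 0 0 0 0 1;.1 -.95 0 0 0 0 1;.1 -.95 0 0 0 0 1;.1 -.95 0 0 0 0 1;.1 -.95 0 0 0 0 1'
python3 - <<'E'
from h import *
p,r,o=pose(); print(p,(r.inv().apply(np.array([.5,-.366,.080])-p)/.025).round(2),o["finger_gap"], r.as_matrix()[:,1].round(3))
E
```

```text
time: 14.0
ee_pos: [0.5466, 0.0261, 0.0818]
orientation: [0.191, 3.134, 0.001]
force: [-0.0, 1.2, 5.7]
finger_gap: 0.0481
finger_force: 42.3
time: 15.25
ee_pos: [0.5141, -0.0991, 0.1297]
orientation: [-0.193, -3.133, 0.001]
force: [-0.4, 0.0, -3.1]
finger_gap: 0.0481
finger_force: 42.7
[ 0.51406276 -0.09909034  0.12966773] [ -0.76 -10.66   1.99] 0.048067775480330505 [ 0.123  0.992 -0.001]
```

```bash
python3 -m creep '-.07 -.95 0 0 0 0 1;-.07 -.95 0 0 0 0 1;-.07 -.95 0 0 0 0 1;-.07 -.95 0 0 0 0 1;-.07 -.95 0 0 0 0 1;-.07 -.95 0 0 0 0 1;-.07 -.95 0 0 0 0 1;-.07 -.95 0 0 0 0 1;-.07 -.95 0 0 0 0 1;-.07 -.95 0 0 0 0 1'
python3 -m creep '0 -.7 .3 0 0 0 1;0 -.45 .6 0 0 0 1;0 0 .6 0 0 0 1;0 0 .35 0 0 0 1;0 0 .08 0 0 0 1;0 0 .04 0 0 0 1;0 0 0 0 0 0 0;0 0 0 0 0 0 0;0 0 0 0 0 0 0;0 0 -.6 0 0 0 0'
python3 - <<'E'
from h import *
p,r,o=pose(); print(p,(r.inv().apply(np.array([.605,-.035,.20])-p)/.025).round(2),o["finger_gap"], o["force"])
E
```

```text
time: 16.5
ee_pos: [0.5024, -0.3363, 0.1296]
orientation: [-0.193, -3.133, -0.001]
force: [0.0, -0.2, -3.7]
finger_gap: 0.0483
finger_force: 42.7
time: 17.75
ee_pos: [0.5004, -0.3625, 0.0965]
orientation: [-0.191, -3.134, -0.002]
force: [-0.3, 0.4, -0.6]
finger_gap: 0.0853
finger_force: 0.0
[ 0.50041464 -0.36253393  0.09649268] [-2.56 13.52 -4.13] 0.08529408886290653 [-0.26667428  0.43809247 -0.63752554]
```

```bash
python3 -m creep '0 0 -1 0 0 0 0;0 0 -1 0 0 0 0;0 .3 -.8 0 0 0 0;-.06 .95 -.4 0 0 0 0;-.06 .95 -.4 0 0 0 0;-.06 .95 -.4 0 0 0 0;-.06 .95 0 0 0 0 0;-.06 .95 0 0 0 0 0;-.06 .95 0 0 0 0 0;-.06 .95 0 0 0 0 0'
python3 -m creep '-.06 .95 0 0 0 0 0;-.06 .95 0 0 0 0 0;-.06 .95 0 0 0 0 0;-.06 .95 0 0 0 0 0;-.06 .95 0 0 0 0 0;-.06 .95 0 0 0 0 0;0 .4 0 0 0 0 0;0 0 0 0 0 0 0;0 0 0 0 0 0 0;0 0 0 0 0 0 0'
python3 - <<'E'
from h import *
pic,d,X,o=find(["flower_cutter","coaster","caddy","tin_round","tin_square"]); save("w2",pic); np.savez("w2.npz",X=X,d=d,m=o.get("flower_cutter",0))
p,r,_=pose(); print(p,r.as_matrix()[:,1])
i=pic[180:360,150:450]; cv2.imwrite("pics/w2c.png",cv2.resize(cv2.cvtColor(i,cv2.COLOR_RGB2BGR),None,fx=2.5,fy=2.5))
E
```

```text
time: 19.0
ee_pos: [0.5325, -0.1891, 0.1969]
orientation: [-0.189, -3.136, -0.001]
force: [-0.2, 0.1, -0.7]
finger_gap: 0.085
finger_force: 0.0
time: 20.25
ee_pos: [0.5598, -0.0426, 0.1967]
orientation: [-0.193, -3.135, 0.001]
force: [-0.2, -0.8, -0.1]
finger_gap: 0.0854
finger_force: 0.0
flower_cutter 0.95 [328. 244.  78.  80.] top 0.048 circ [ 0.6057 -0.0351  0.0322] rect [ 0.6056 -0.0353  0.0596  0.0598  9.8971] med [ 0.607 -0.036  0.037]
coaster 0.86 [329. 228.  91.  74.] top 0.014 circ [ 0.6045 -0.0329  0.0411] rect [ 5.995e-01 -3.310e-02  7.810e-02  7.130e-02  8.588e+01] med [ 0.597 -0.033  0.012]
caddy 0.8 [338. 210. 326. 243.] top 0.036 circ [ 0.6735 -0.0598  0.0586] rect [ 6.52000e-01 -5.65000e-02  1.16600e-01  6.53000e-02  8.14803e+01] med [ 0.566 -0.029  0.008]
tin_round 0.67 [435. 285.  50.  51.] top 0.053 circ [0.654  0.052  0.0171] rect [6.53600e-01 5.20000e-02 3.37000e-02 3.24000e-02 8.74167e+01] med [0.648 0.049 0.052]
tin_square 0.71 [219. 278.  52.  54.] top 0.053 circ [ 0.6233 -0.1319  0.0236] rect [ 6.23900e-01 -1.32100e-01  3.49000e-02  3.52000e-02  8.47538e+01] med [ 0.618 -0.129  0.051]
[ 0.55996253 -0.04175153  0.19667158] [ 1.21763158e-01  9.92559181e-01 -8.03301256e-05]
```

View pics/w2.png

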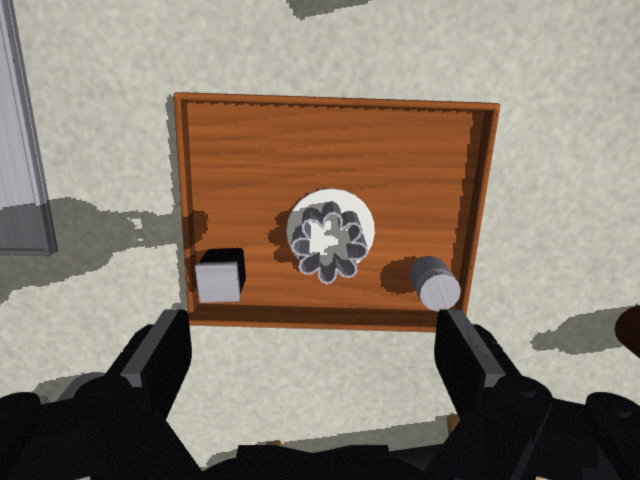

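```bash
python3 - <<'E'
from h import *
z=np.load("w2.npz"); X=z["X"]; c=np.array([.6057,-.0351])
P=X[(X[...,2]>.040)&(X[...,2]<.055)][:,:2]-c; rr=np.hypot(*P.T); m=(rr<.036)&(rr>.027)
a=np.arctan2(P[m,1],P[m,0]); print(m.sum(), np.degrees(np.angle((np.exp(8j*a)).mean()))/8,abs(np.exp(8j*a).mean()))
b=np.degrees(a)%45
for k in range(0,45,5): s=(b>=k)&(b<k+5); print(k,s.sum(),np.percentile(rr[m][s],90).round(4))
# coaster: white disc edge
W=X[(X[...,2]>.010)&(X[...,2]<.0165)][:,:2]-c; W=W[np.hypot(*W.T)<.05]; print(cv2.minEnclosingCircle(W.astype(np.float32)),len(W))
p,r,_=pose(); print((r.inv().apply(np.array([.6057,-.0351,.028])-p)/.025).round(2))
E
```

```text
672 -11.827157897078967 0.4582778508870402
0 47 0.0286Traceback (most recent call last):
  File "<stdin>", line 6, in <module>
    return _quantile_unchecked(
        a, q, axis, out, overwrite_input, method, keepdims, weights)
    return _ureduce(a,
                    func=_quantile_ureduce_func,
    ...<5 lines>...
                    overwrite_input=overwrite_input,
                    method=method)
    r = func(a, **kwargs)
    result = _quantile(arr,
                       quantiles=q,
    ...<2 lines>...
                       out=out,
                       weights=wgt)
    slices_having_nans = np.isnan(arr[-1, ...])
                                  ~~~^^^^^^^^^
IndexError: index -1 is out of bounds for axis 0 with size 0
```

```bash
python3 -m creep '-.89 .25 .5 0 0 0 0;-.89 .24 .9 0 0 4.8 0;0 0 .9 0 0 0 0;0 0 .9 0 0 0 0;0 0 .9 0 0 0 0;0 0 .9 0 0 0 0;0 0 .9 0 0 0 0;0 0 .4 0 0 0 0;0 0 0 0 0 0 0;0 0 0 0 0 0 0'
python3 - <<'E'
from h import *
p,r,_=pose(); print(p,r.as_matrix()[:,1].round(3),(r.inv().apply(np.array([.6057,-.0351,.011])-p)/.025).round(2))
E
```

```text
time: 21.8
ee_pos: [0.6063, -0.0348, 0.04]
orientation: [0.322, 3.124, 0.0]
force: [-0.3, 0.7, 0.6]
finger_gap: 0.0853
finger_force: 0.0
[ 0.60625419 -0.03477016  0.04004139] [0.204 0.979 0.   ] [ 0.02 -0.02  1.16]
```

```bash
python3 -m creep '0 0 .8 0 0 0 0;0 0 .36 0 0 0 0;0 0 0 0 0 0 .5;0 0 0 0 0 0 1;0 0 0 0 0 0 1;0 0 0 0 0 0 1;0 0 0 0 0 0 1;0 0 0 0 0 0 1;0 0 0 0 0 0 1;0 0 0 0 0 0 1' 25
```

```text
time: 23.05
ee_pos: [0.6056, -0.0347, 0.0101]
orientation: [-0.322, -3.125, 0.0]
force: [0.1, -0.4, -0.1]
finger_gap: 0.0001
finger_force: 0.0
```

```bash
python3 - <<'E'
from h import *
for n in("wrist","side","scene"):
    c=cal(n); pic,d=env.camera(n); X=cloud(n,d,c); save("e_"+n,pic)
    for s in env.silhouettes(n,"flower_cutter")[:2]:
        P=X[s["mask"]&(d>0)]; print(n,s["conf"],s["box"],np.median(P,0).round(3),P.min(0).round(3),P.max(0).round(3))
a=cv2.imread("pics/e_wrist.png")[160:480,100:500]; b=cv2.imread("pics/e_side.png")[180:300,300:450]
cv2.imwrite("pics/e.png",np.hstack([a,cv2.resize(b,(400,320))]))
E
```

```text
wrist 0.9 [312.8, 285.1, 169.8, 153.5] [ 0.594 -0.028  0.04 ] [ 0.574 -0.08   0.006] [0.646 0.001 0.067]
side 0.8 [356.1, 235.3, 27.6, 22.2] [ 0.595 -0.05   0.034] [ 0.571 -0.07   0.004] [0.66  0.015 0.05 ]
scene 0.89 [333.3, 278.5, 26.8, 26.3] [ 0.62  -0.045  0.035] [ 0.56  -0.068  0.007] [0.638 0.004 0.096]
```

View pics/e.png

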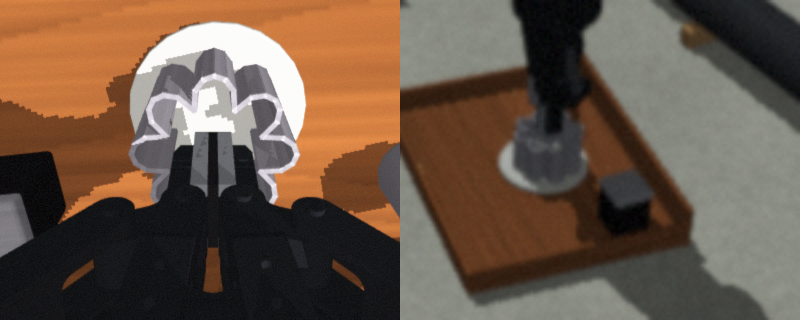

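The fingers shut inside the hollow without gripping the flower. I'll lift out, open and re-measure.

```bash
python3 -m creep '0 0 -.5 0 0 0 1;0 0 -.8 0 0 0 1;0 0 -.9 0 0 0 1;.4 0 -.9 0 0 0 .5;.6 0 -.9 0 0 0 0;0 0 0 0 0 0 0;0 0 0 0 0 0 0;0 0 0 0 0 0 0;0 0 0 0 0 0 0;0 0 0 0 0 0 0'
python3 - <<'E'
from h import *
pic,d,X,o=find(["flower_cutter","coaster"]); save("w3",pic); np.savez("w3.npz",X=X,d=d)
p,r,ob=pose(); print(p,r.as_matrix()[:,1].round(3),ob["finger_gap"],ob["time"])
P=X[(X[...,2]>.040)&(X[...,2]<.053)]
Q=P[:,:2]-[.6057,-.0351]; P=P[np.hypot(*Q.T)<.04]; c=cv2.minEnclosingCircle(P[:,:2].astype(np.float32)); print(c)
Q=P[:,:2]-c[0]; rr=np.hypot(*Q.T); m=rr>.027; a=np.arctan2(Q[m,1],Q[m,0]); e=np.exp(8j*a).mean(); print(np.degrees(np.angle(e))/8,abs(e))
E
```

```text
time: 24.6
ee_pos: [0.5811, -0.0297, 0.1097]
orientation: [-0.322, -3.124, 0.0]
force: [0.2, -0.6, 0.3]
finger_gap: 0.0856
finger_force: 0.0
flower_cutter 0.77 [311. 260. 102. 110.] top 0.048 circ [ 0.6054 -0.0348  0.0321] rect [ 6.05600e-01 -3.50000e-02  5.99000e-02  5.99000e-02  5.60529e+01] med [ 0.607 -0.036  0.038]
flower_cutter 0.7 [314. 239. 119.  98.] top 0.014 circ [ 0.6029 -0.0328  0.0399] rect [ 0.5982 -0.0336  0.0697  0.0776 17.4574] med [ 0.596 -0.032  0.012]
[ 0.58110305 -0.02962144  0.10997345] [ 0.204  0.979 -0.   ] 0.08529646453845297 24.75
((0.6060031652450562, -0.03500012680888176), 0.03259329870343208)
-11.841410957950954 0.45505599919051243
```

View pics/w3.png

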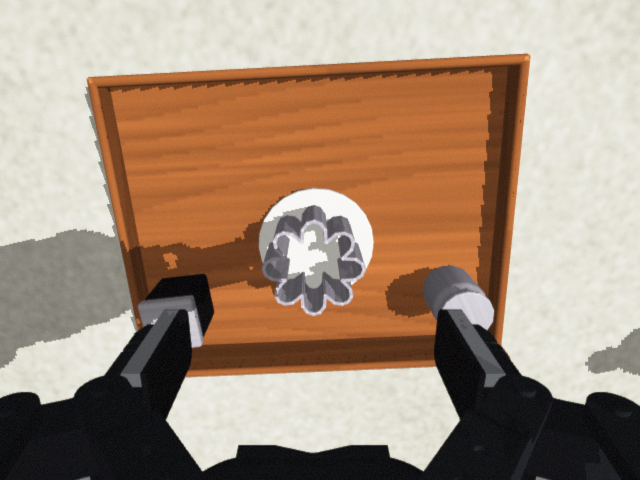

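The flower sits untouched at (313,260), so the pads met nothing at the petal tips. I'll regrip across the notches (a turn of 22.5°), closing slowly.

```bash
python3 -m creep '-1 0 0 0 0 -7.5 0;0 0 0 0 0 -7.5 0;0 0 .9 0 0 -7.5 0;0 0 .9 0 0 0 0;0 0 .9 0 0 0 0;0 0 .9 0 0 0 0;0 0 .35 0 0 0 0;0 0 0 0 0 0 0;0 0 0 0 0 0 0;0 0 0 0 0 0 0'
python3 -m creep '0 0 0 0 0 0 .1;0 0 0 0 0 0 .15;0 0 0 0 0 0 .18;0 0 0 0 0 0 .2;0 0 0 0 0 0 .22;0 0 0 0 0 0 .24;0 0 0 0 0 0 .26;0 0 0 0 0 0 .28;0 0 0 0 0 0 .3;0 0 0 0 0 0 .32' 40
```

```text
time: 26.0
ee_pos: [0.6062, -0.0348, 0.0123]
orientation: [-0.294, 3.126, -0.0]
force: [0.0, 0.4, 0.4]
finger_gap: 0.0852
finger_force: 0.0
time: 27.25
ee_pos: [0.6056, -0.0347, 0.0114]
orientation: [-0.294, 3.128, -0.0]
force: [0.0, 0.4, -0.0]
finger_gap: 0.0581
finger_force: 0.0
```

```bash
python3 -m creep '0 0 0 0 0 0 .35;0 0 0 0 0 0 .37;0 0 0 0 0 0 .39;0 0 0 0 0 0 .41;0 0 0 0 0 0 .43;0 0 0 0 0 0 .45;0 0 0 0 0 0 .47;0 0 0 0 0 0 .49;0 0 0 0 0 0 .5;0 0 0 0 0 0 .5' 40
python3 - <<'E'
from h import *
pic,d=env.camera("wrist"); save("w4",pic)
E
```

```text
time: 28.5
ee_pos: [0.6056, -0.0347, 0.0114]
orientation: [0.294, -3.128, 0.0]
force: [-0.1, -0.3, 0.3]
finger_gap: 0.0429
finger_force: 0.0
```

View pics/w4.png

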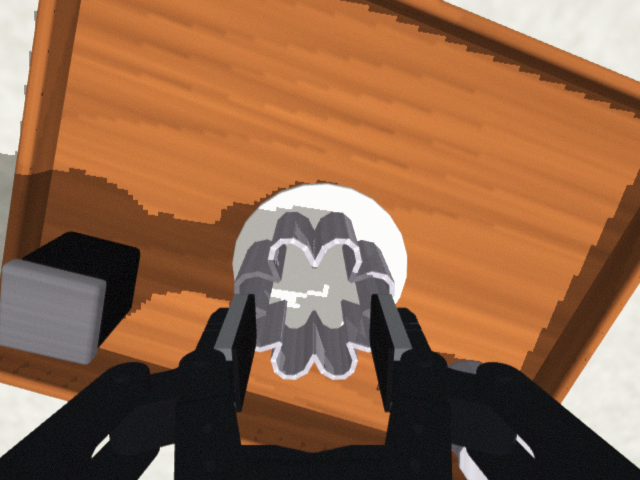

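```bash
python3 - <<'E'
from h import *
c=cal("wrist"); pic,d=env.camera("wrist"); X=cloud("wrist",d,c)
for u,v in[(243,305),(240,330),(238,380),(385,310),(378,330),(375,370),(252,297),(373,297),(315,360),(300,215),(290,372)]: print(u,v,pic[v,u],X[v,u].round(3))
n="scene"; c=cal(n); pic,d=env.camera(n); X=cloud(n,d,c); save("s4",pic)
M=(abs(X[...,0]-.606)<.06)&(abs(X[...,1]+.035)<.06)&(X[...,2]>.05)&(X[...,2]<.3); print(X[M][:,2].min(), M.sum())
n="side"; c=cal(n); pic,d=env.camera(n); save("sd4",pic)
a=cv2.imread("pics/s4.png")[210:310,270:400]; b=cv2.imread("pics/sd4.png")[170:270,295:425]
cv2.imwrite("pics/s4c.png",np.hstack([cv2.resize(a,(400,308)),cv2.resize(b,(400,308))]))
E
```

```text
243 305 [87 89 92] [ 0.6   -0.06   0.061]
240 330 [18 17 20] [ 0.599 -0.059  0.079]
238 380 [23 24 24] [ 0.609 -0.056  0.087]
385 310 [87 88 91] [ 0.591 -0.014  0.064]
378 330 [18 16 14] [ 0.596 -0.015  0.069]
375 370 [118  69  38] [ 0.613 -0.012  0.067]
252 297 [17 18 18] [ 0.6   -0.058  0.055]
373 297 [15 16 14] [ 0.592 -0.016  0.055]
315 360 [217 210 219] [ 0.627 -0.03   0.046]
300 215 [ 96  91 101] [ 0.578 -0.046  0.016]
290 372 [ 97  94 100] [ 0.635 -0.039  0.045]
0.05007357317080853 2896
```

View pics/s4c.png

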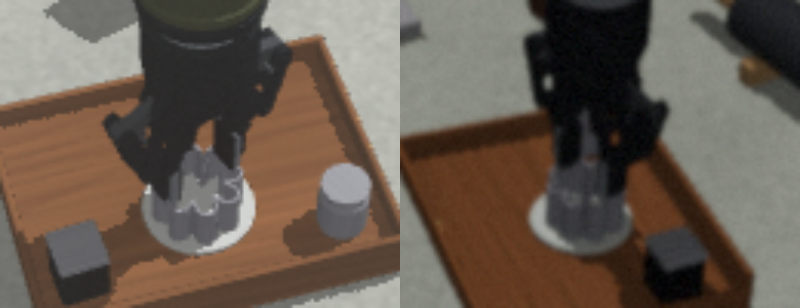

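```bash
python3 - <<'E'
from h import *
for f,z in(("w1.npz",.3149),("w2.npz",.1967),("w3.npz",.1098)):
    X=np.load(f)["X"]; 
    for (r0,r1,c0,c1) in((300,345,125,200),(300,345,425,500)):
        Q=X[r0:r1,c0:c1].reshape(-1,3); Q=Q[(Q[:,2]>z-.03)]; print(f,np.percentile(Q[:,2],[0,1,5]).round(4)-z, len(Q))
E
```

```text
w1.npz [0.0489 0.0498 0.0517] 1569
w1.npz [0.0486 0.0496 0.0515] 1566
w2.npz [0.0482 0.0497 0.0516] 1560
w2.npz [0.0481 0.0494 0.0515] 1561
w3.npz [0.0486 0.0494 0.0516] 1566
w3.npz [0.0482 0.0495 0.0515] 1562
```

The tips actually stand about 48 mm above the reported TCP when open, not 13 mm, so the pads closed above the rim. I'll open and go about 35 mm lower, watching the force.

```bash
python3 -m creep '0 0 0 0 0 0 .2;0 0 0 0 0 0 0;0 0 0 0 0 0 0;0 0 0 0 0 0 0;0 0 .3 0 0 0 0;0 0 .3 0 0 0 0;0 0 .2 0 0 0 0;0 0 .2 0 0 0 0;0 0 0 0 0 0 0;0 0 0 0 0 0 0' 30
python3 - <<'E'
from h import *
p,r,o=pose()
c=cal("wrist"); pic,d=env.camera("wrist"); X=cloud("wrist",d,c)
for s in(slice(125,200),slice(425,500)):
    Q=X[300:345,s].reshape(-1,3); print(p,np.percentile(Q[Q[:,2]>p[2]+.044][:,2],[0,1,5]).round(4))
E
```

```text
time: 29.95
ee_pos: [0.6057, -0.0347, -0.0135]
orientation: [-0.294, 3.128, -0.0]
force: [0.6, -0.5, -0.4]
finger_gap: 0.0858
finger_force: 0.0
[ 0.60572576 -0.03472969 -0.01346062] [0.0353 0.0363 0.0383]
[ 0.60572576 -0.03472969 -0.01346062] [0.0351 0.0361 0.0382]
```

```bash
python3 -m creep '0 0 .3 0 0 0 0;0 0 .15 0 0 0 .1;0 0 0 0 0 0 .2;0 0 0 0 0 0 .26;0 0 0 0 0 0 .4;0 0 0 0 0 0 1;0 0 0 0 0 0 1;0 0 0 0 0 0 1;0 0 0 0 0 0 1;0 0 0 0 0 0 1' 30
```

```text
time: 31.25
ee_pos: [0.6058, -0.0347, -0.0246]
orientation: [-0.294, 3.127, -0.0]
force: [-0.5, -0.5, 4.6]
finger_gap: 0.059
finger_force: 32.8
```

```bash
python3 -m creep '0 0 -.7 0 0 0 1;0 0 -1 0 0 0 1;0 0 -1 0 0 0 1;0 0 -.5 0 0 0 1;0 0 0 0 0 0 1;0 0 0 0 0 0 1;0 0 0 0 0 0 1;0 0 0 0 0 0 1;0 0 0 0 0 0 1;0 0 0 0 0 0 1'
python3 - <<'E'
from h import *
X=np.load("scene0.npy"); W=X[215:290,470:540].reshape(-1,3); W=W[W[:,2]>.03]; W=W[W[:,0]>.58]
print("bottle",W.min(0).round(3),W.max(0).round(3),np.median(W,0).round(3))
p,r,o=pose(); print(p,o["finger_gap"],o["finger_force"],(r.inv().apply(np.array([.541,.361,p[2]])-p)/.025).round(2))
E
```

```text
time: 32.5
ee_pos: [0.6055, -0.0347, 0.055]
orientation: [0.294, -3.128, -0.0]
force: [0.6, -0.7, 0.3]
finger_gap: 0.059
finger_force: 32.5
bottle [ 0.721 -0.367  0.03 ] [1.276 0.282 1.069] [0.751 0.25  0.094]
[ 0.60554834 -0.03470728  0.05504172] 0.058963176898067834 32.473147033306304 [-0.41 16.03  0.  ]
```

```bash
python3 -m creep '0 .5 0 0 0 0 1;-.03 .95 0 0 0 0 1;-.03 .95 0 0 0 0 1;-.03 .95 0 0 0 0 1;-.03 .95 0 0 0 0 1;-.03 .95 0 0 0 0 1;-.03 .95 0 0 0 0 1;-.03 .95 0 0 0 0 1;-.03 .95 0 0 0 0 1;-.03 .95 0 0 0 0 1'
python3 -m creep '-.03 .95 0 0 0 0 1;-.03 .95 0 0 0 0 1;-.03 .95 0 0 0 0 1;-.03 .95 0 0 0 0 1;-.03 .95 0 0 0 0 1;-.03 .95 0 0 0 0 1;0 .7 0 0 0 0 1;0 .4 0 0 0 0 1;0 0 0 0 0 0 1;0 0 0 0 0 0 1'
python3 - <<'E'
from h import *
pic,d,X,o=find(["mat","round_cutter","flower_cutter"]); save("w5",pic)
p,r,ob=pose(); print(p,ob["finger_gap"],ob["finger_force"],(r.inv().apply(np.array([.541,.361,-.018])-p)/.025).round(2))
E
```

```text
time: 33.75
ee_pos: [0.5694, 0.1908, 0.0553]
orientation: [-0.295, 3.128, 0.001]
force: [-0.2, 0.2, -0.5]
finger_gap: 0.059
finger_force: 32.5
time: 35.0
ee_pos: [0.5433, 0.3555, 0.0551]
orientation: [-0.292, 3.128, -0.002]
force: [-0.2, 0.1, -0.3]
finger_gap: 0.0589
finger_force: 32.5
mat 0.66 [328. 235. 188. 174.] top 0.02 circ [0.5412 0.362  0.0505] rect [ 0.5385  0.3606  0.0946  0.0973 42.8629] med [0.526 0.36  0.018]
round_cutter 0.59 [379.  31. 147.  63.] top 0.051 circ [0.4272 0.3584 0.0287] rect [ 0.4374  0.3604  0.0227  0.0571 10.9416] med [0.44  0.363 0.046]
round_cutter 0.4 [328. 236. 187. 174.] top 0.02 circ [0.5408 0.3623 0.0507] rect [ 0.5384  0.3604  0.0943  0.0972 42.098 ] med [0.526 0.36  0.018]
flower_cutter 0.57 [312. 344. 209. 207.] top 0.128 circ [0.5431 0.3545 0.0322] rect [0.5432 0.3543 0.06   0.0606 9.5141] med [0.545 0.355 0.119]
[0.54327771 0.35583659 0.05522932] 0.059173813014602006 32.47413446515566 [0.05 0.22 2.93]
```

View pics/w5.png

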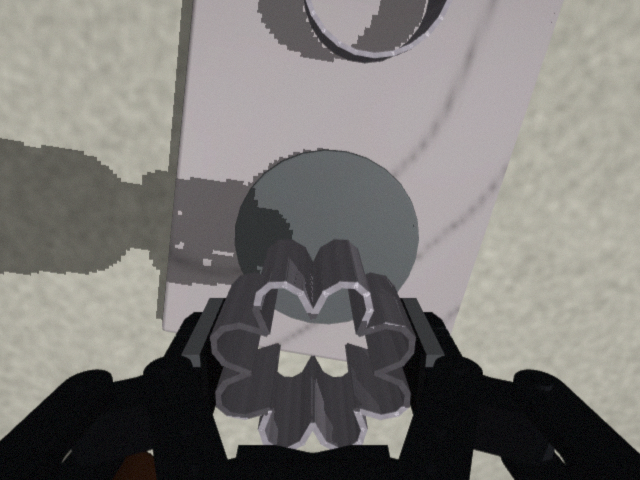

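The flower hangs level in the pads at (312,340) and the mat centre is at (328,238). Lowering it now.

```bash
python3 -m creep '.03 .29 .6 0 0 0 1;0 0 .9 0 0 0 1;0 0 .7 0 0 0 1;0 0 .4 0 0 0 1;0 0 .25 0 0 0 1;0 0 .08 0 0 0 1;0 0 0 0 0 0 1;0 0 0 0 0 0 0;0 0 0 0 0 0 0;0 0 0 0 0 0 0'
python3 -m creep '0 0 -.5 0 0 0 0;0 0 -1 0 0 0 0;0 0 -1 0 0 0 0;.5 0 -1 0 0 5 0;1 0 -1 0 0 5 0;1 0 0 0 0 5 0;1 0 0 0 0 5 0;1 0 0 0 0 0 0;0 0 0 0 0 0 0;0 0 0 0 0 0 0'
python3 - <<'E'
from h import *
pic,d,X,o=find(["mat","round_cutter","flower_cutter"]); save("w6",pic)
p,r,ob=pose(); print(p,ob["finger_gap"],r.as_matrix()[:,1].round(3))
E
```

```text
time: 36.45
ee_pos: [0.5409, 0.3638, -0.0178]
orientation: [-0.294, 3.128, 0.0]
force: [-0.2, 0.4, 0.1]
finger_gap: 0.0855
finger_force: 0.0
time: 37.7
ee_pos: [0.4301, 0.3645, 0.0951]
orientation: [0.254, 3.13, 0.001]
force: [0.4, 0.2, 0.7]
finger_gap: 0.0856
finger_force: 0.0
round_cutter 0.76 [298. 215. 106. 113.] top 0.05 circ [0.4189 0.3571 0.0304] rect [4.18600e-01 3.57200e-01 5.93000e-02 5.98000e-02 8.81519e+01] med [0.432 0.355 0.039]
flower_cutter 0.9 [339. 388. 104. 110.] top 0.054 circ [0.541  0.3628 0.0325] rect [ 0.541   0.3629  0.0602  0.0609 56.9362] med [0.539 0.363 0.043]
[0.42997337 0.36405328 0.09441209] 0.08549093416368238 [ 0.162  0.987 -0.   ]
```

```bash
python3 -m creep '.4 -.35 .5 0 0 0 0;0 0 .9 0 0 0 0;0 0 .9 0 0 0 0;0 0 .9 0 0 0 0;0 0 .7 0 0 0 0;0 0 .5 0 0 0 0;0 0 .26 0 0 0 0;0 0 0 0 0 0 .2;0 0 0 0 0 0 .4;0 0 0 0 0 0 1' 30
python3 -m creep '0 0 0 0 0 0 1;0 0 0 0 0 0 1;0 0 0 0 0 0 1;0 0 0 0 0 0 1;0 0 -.7 0 0 0 1;0 0 -1 0 0 0 1;0 0 -1 0 0 0 1;0 0 -1 0 0 0 1;0 0 0 0 0 0 1;0 0 0 0 0 0 1'
python3 - <<'E'
from h import *
p,r,o=pose(); print(p,o["finger_gap"],o["finger_force"],(r.inv().apply(np.array([.604,-.033,p[2]])-p)/.025).round(2))
E
```

```text
time: 39.15
ee_pos: [0.4182, 0.3577, -0.0214]
orientation: [0.254, 3.13, 0.001]
force: [-0.1, 0.3, 2.2]
finger_gap: 0.059
finger_force: 32.5
time: 40.4
ee_pos: [0.4174, 0.3571, 0.0698]
orientation: [-0.254, -3.131, 0.001]
force: [-0.1, -0.7, -1.4]
finger_gap: 0.0593
finger_force: 32.6
[0.41738449 0.35706588 0.06980724] 0.059298400752346866 32.58797409944236 [ -9.88 -14.2    0.  ]
```

```bash
python3 -m creep '-.4 -.6 0 0 0 0 1;-.66 -.95 0 0 0 0 1;-.66 -.95 0 0 0 0 1;-.66 -.95 0 0 0 0 1;-.66 -.95 0 0 0 0 1;-.66 -.95 0 0 0 0 1;-.66 -.95 0 0 0 0 1;-.66 -.95 0 0 0 0 1;-.66 -.95 0 0 0 0 1;-.66 -.95 0 0 0 0 1'
python3 -m creep '-.66 -.95 0 0 0 0 1;-.66 -.95 0 0 0 0 1;-.66 -.95 0 0 0 0 1;-.4 -.6 .5 0 0 0 1;0 0 .6 0 0 0 1;0 0 0 0 0 0 1;0 0 0 0 0 0 1;0 0 0 0 0 0 1;0 0 0 0 0 0 1;0 0 0 0 0 0 1'
python3 - <<'E'
from h import *
pic,d,X,o=find(["coaster","round_cutter"]); save("w7",pic)
W=X[(X[...,2]>.0105)&(X[...,2]<.017)&(pic.min(-1)>100)][:,:2]; W=W[np.hypot(*(W-[.603,-.033]).T)<.047].astype(np.float32)
print(len(W),cv2.minEnclosingCircle(W))
p,r,ob=pose(); print(p,ob["finger_gap"],r.as_matrix()[:,1],(r.inv().apply(np.array([.603,-.0325,-.0224])-p)/.025).round(2))
E
```

```text
time: 41.65
ee_pos: [0.5371, 0.1034, 0.0695]
orientation: [-0.256, -3.13, 0.002]
force: [0.8, 1.1, 0.3]
finger_gap: 0.0593
finger_force: 32.6
time: 42.9
ee_pos: [0.5823, 0.0116, 0.0432]
orientation: [0.253, 3.131, 0.0]
force: [0.2, 0.7, -0.5]
finger_gap: 0.0588
finger_force: 32.6
coaster 0.61 [238. 291. 146. 130.] top 0.014 circ [ 0.5917 -0.0276  0.0508] rect [ 5.98200e-01 -3.37000e-02  8.13000e-02  8.82000e-02  8.86444e+01] med [ 0.594 -0.032  0.013]
round_cutter 0.72 [312. 347. 197. 209.] top 0.115 circ [0.5833 0.0109 0.0311] rect [5.82900e-01 1.10000e-02 5.95000e-02 6.11000e-02 8.21452e+01] med [0.596 0.01  0.103]
9190 ((0.6031521558761597, -0.032565630972385406), 0.04023158550262451)
[0.58221312 0.01140667 0.04305587] 0.059198648003356696 [1.61064047e-01 9.86943956e-01 2.73303088e-06] [-1.1  -1.6   2.62]
```

View pics/w7.png

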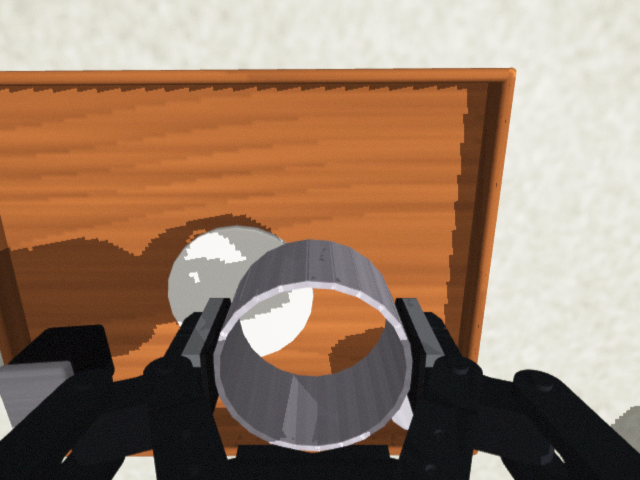

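```bash
python3 -m creep '-.53 -.8 0 0 0 0 1;-.53 -.79 .3 0 0 0 1;0 0 .7 0 0 0 1;0 0 .7 0 0 0 1;0 0 .5 0 0 0 1;0 0 .3 0 0 0 1;0 0 .12 0 0 0 1;0 0 .04 0 0 0 1;0 0 0 0 0 0 1;0 0 0 0 0 0 1'
python3 -m creep '0 0 0 0 0 0 0;0 0 0 0 0 0 0;0 0 0 0 0 0 0;0 0 -.6 0 0 0 0;0 0 -1 0 0 0 0;0 0 -1 0 0 0 0;.5 0 -1 0 0 0 0;.9 0 -1 0 0 0 0;0 0 0 0 0 0 0;0 0 0 0 0 0 0'
python3 - <<'E'
from h import *
pic,d,X,o=find(["coaster","round_cutter"]); save("w8",pic)
p,r,ob=pose(); print(p,ob["finger_gap"],r.as_matrix()[:,1])
E
```

```text
time: 44.3
ee_pos: [0.6022, -0.0321, -0.0231]
orientation: [0.254, 3.131, -0.0]
force: [-0.1, -0.9, -0.5]
finger_gap: 0.0591
finger_force: 32.7
time: 45.55
ee_pos: [0.5679, -0.0266, 0.0917]
orientation: [0.254, 3.13, -0.0]
force: [0.6, 0.7, -0.8]
finger_gap: 0.0853
finger_force: 0.0
coaster 0.79 [312. 263. 122.  93.] top 0.014 circ [ 0.6039 -0.0325  0.0409] rect [ 5.96900e-01 -3.24000e-02  7.89000e-02  6.72000e-02  8.32445e+01] med [ 0.6   -0.032  0.012]
round_cutter 0.82 [314. 288. 103. 111.] top 0.048 circ [ 0.6029 -0.0334  0.0307] rect [ 6.02700e-01 -3.32000e-02  5.92000e-02  5.99000e-02  7.41131e+01] med [ 0.614 -0.034  0.035]
round_cutter 0.58 [311. 265. 125.  94.] top 0.014 circ [ 0.6042 -0.0332  0.041 ] rect [ 0.597  -0.0339  0.0674  0.0802  3.4577] med [ 0.6   -0.032  0.012]
[ 0.56748776 -0.02655377  0.09064563] 0.08546478313084416 [ 1.61177359e-01  9.86925444e-01 -1.65860203e-04]
```

```bash
python3 -m creep '.1 -.5 -.8 0 0 0 0;.28 -.95 -.8 0 0 0 0;.28 -.95 -.8 0 0 0 0;.28 -.95 -.8 0 0 0 0;.28 -.95 -.8 0 0 0 0;.28 -.95 -.4 0 0 0 0;.28 -.95 0 0 0 0 0;.28 -.95 0 0 0 0 0;.28 -.95 0 0 0 0 0;.28 -.95 0 0 0 0 0'
python3 -m creep '.28 -.95 0 0 0 0 0;.28 -.95 0 0 0 0 0;.28 -.95 0 0 0 0 0;.28 -.95 0 0 0 0 0;.2 -.7 0 0 0 0 0;0 0 0 0 0 0 0;0 0 0 0 0 0 0;0 0 0 0 0 0 0;0 0 0 0 0 0 0;0 0 0 0 0 0 0'
python3 - <<'E'
from h import *
pic,d,X,o=find(["canister","jar"]); save("w9",pic)
p,r,ob=pose(); print(p,ob["finger_gap"],r.as_matrix()[:,1],(r.inv().apply(np.array([.3974,-.3556,.061])-p)/.025).round(2))
E
```

```text
time: 46.95
ee_pos: [0.466, -0.24, 0.2007]
orientation: [-0.254, -3.13, -0.001]
force: [0.4, 0.3, -0.9]
finger_gap: 0.0856
finger_force: 0.0
time: 48.2
ee_pos: [0.4159, -0.3446, 0.2015]
orientation: [0.253, 3.131, -0.0]
force: [-1.1, -0.6, -0.2]
finger_gap: 0.0854
finger_force: 0.0
canister 0.97 [288. 190. 102. 115.] top 0.134 circ [ 0.3988 -0.3581  0.029 ] rect [ 0.3987 -0.3578  0.0569  0.0569 17.5781] med [ 0.393 -0.356  0.132]
jar 0.82 [306. 311.  68. 124.] top 0.123 circ [ 0.5006 -0.3633  0.0337] rect [ 5.01100e-01 -3.63300e-01  4.99000e-02  5.08000e-02  8.25303e+01] med [ 0.481 -0.362  0.121]
[ 0.41565318 -0.34483056  0.20146958] 0.08507673859282978 [ 1.60944913e-01  9.86963390e-01 -3.27486041e-05] [ 0.65 -0.54  5.62]
```

View pics/w9.png

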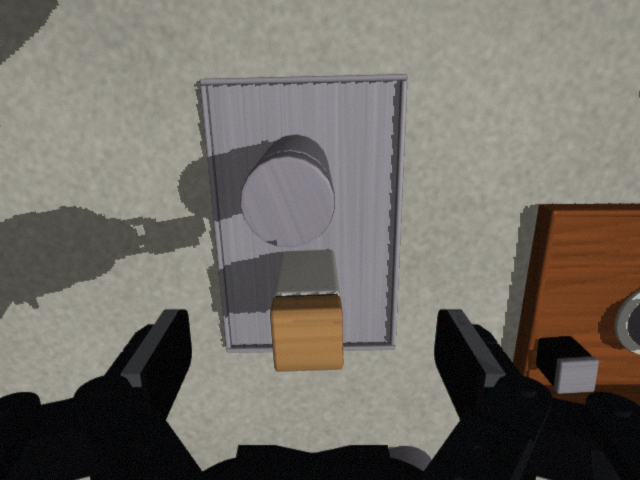

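Both stand upright on the tray: canister at (288,190) and jar at (306,330). I'll grip the canister deeper this time.

```bash
python3 -m creep '.6 -.59 .5 0 0 0 0;0 0 .95 0 0 0 0;0 0 .95 0 0 0 0;0 0 .95 0 0 0 0;0 0 .95 0 0 0 0;0 0 .8 0 0 0 0;0 0 .5 0 0 0 0;0 0 0 0 0 0 .2;0 0 0 0 0 0 1;0 0 0 0 0 0 1' 40
python3 -m creep '0 0 0 0 0 0 1;0 0 0 0 0 0 1;0 0 0 0 0 0 1;0 0 0 0 0 0 1;0 0 -.6 0 0 0 1;0 0 -1 0 0 0 1;0 0 -.7 0 0 0 1;-.1 .5 -.3 0 0 0 1;-.21 .95 0 0 0 0 1;-.21 .95 0 0 0 0 1'
python3 - <<'E'
from h import *
p,r,o=pose(); print(p,o["finger_gap"],o["finger_force"],(r.inv().apply(np.array([.5294,-.0645,.065])-p)/.025).round(2))
E
```

```text
time: 49.6
ee_pos: [0.399, -0.3575, 0.0622]
orientation: [0.254, 3.13, -0.002]
force: [0.1, -0.8, 0.3]
finger_gap: 0.0571
finger_force: 43.3
time: 50.85
ee_pos: [0.4209, -0.298, 0.1262]
orientation: [-0.253, -3.13, -0.002]
force: [0.1, 0.0, -4.0]
finger_gap: 0.0569
finger_force: 43.7
[ 0.42089384 -0.29795286  0.12621648] 0.056938251498075236 43.739401060156524 [-2.78  9.91  2.46]
```

```bash
python3 -m creep '-.27 .95 0 0 0 0 1;-.27 .95 0 0 0 0 1;-.27 .95 0 0 0 0 1;-.27 .95 0 0 0 0 1;-.27 .95 0 0 0 0 1;-.27 .95 0 0 0 0 1;-.27 .95 0 0 0 0 1;-.27 .95 0 0 0 0 1;-.27 .95 0 0 0 0 1;-.2 .7 0 0 0 0 1'
python3 -m creep '-.1 .3 0 0 0 0 1;0 0 .3 0 0 0 1;0 0 .6 0 0 0 1;0 0 .6 0 0 0 1;0 0 .3 0 0 0 1;0 0 .1 0 0 0 1;0 0 0 0 0 0 1;0 0 0 0 0 0 1;0 0 0 0 0 0 1;0 0 0 0 0 0 1'
python3 - <<'E'
from h import *
p,r,o=pose(); print(p,o["force"],o["finger_force"],(r.inv().apply(np.array([.5294,-.0645,.065])-p)/.025).round(2))
E
```

```text
time: 52.1
ee_pos: [0.5228, -0.0801, 0.1261]
orientation: [-0.251, -3.13, -0.001]
force: [0.1, -0.5, -2.8]
finger_gap: 0.0567
finger_force: 43.7
time: 53.35
ee_pos: [0.5269, -0.0753, 0.0792]
orientation: [0.254, 3.131, -0.0]
force: [-0.2, 0.0, -3.6]
finger_gap: 0.0569
finger_force: 43.7
[ 0.52685561 -0.075332    0.07917348] [-0.23872552  0.04130338 -3.59598463] 43.72807495412417 [-0.03  0.44  0.57]
```

```bash
python3 -m creep '-.03 .44 .1 0 0 0 1;0 0 .3 0 0 0 1;0 0 .13 0 0 0 1;0 0 .04 0 0 0 1;0 0 0 0 0 0 1;0 0 0 0 0 0 1;0 0 0 0 0 0 0;0 0 0 0 0 0 0;0 0 0 0 0 0 0;0 0 -.5 0 0 0 0'
python3 -m creep '0 0 -.9 0 0 0 0;0 0 -1 0 0 0 0;0 0 -1 0 0 0 0;0 -.4 -.8 0 0 0 0;-.1 -.95 0 0 0 0 0;-.1 -.95 0 0 0 0 0;-.1 -.95 0 0 0 0 0;-.1 -.95 0 0 0 0 0;-.1 -.95 0 0 0 0 0;-.1 -.95 0 0 0 -2.2 0'
python3 - <<'E'
from h import *
p,r,o=pose(); print(p,r.as_matrix()[:,1].round(3),(r.inv().apply(np.array([.501,-.3633,.054])-p)/.025).round(2))
E
```

```text
time: 54.6
ee_pos: [0.5285, -0.0646, 0.0769]
orientation: [-0.254, -3.129, 0.0]
force: [0.3, 0.1, 0.1]
finger_gap: 0.0854
finger_force: 0.0
time: 55.85
ee_pos: [0.5195, -0.2183, 0.1706]
orientation: [0.192, 3.135, -0.0]
force: [0.8, -0.7, 0.6]
finger_gap: 0.0851
finger_force: 0.0
[ 0.51949623 -0.21828986  0.17062257] [ 0.122  0.992 -0.   ] [ 0.03 -5.85  4.67]
```

```bash
python3 -m creep '0 -.95 0 0 0 0 0;0 -.95 0 0 0 0 0;0 -.95 0 0 0 0 0;0 -.95 .2 0 0 0 0;0 -.95 .3 0 0 0 0;0 -.7 .3 0 0 0 0;0 -.4 .3 0 0 0 0;0 0 0 0 0 0 0;0 0 0 0 0 0 0;0 0 0 0 0 0 0'
python3 - <<'E'
from h import *
p,r,o=pose(); print(p,(r.inv().apply(np.array([.501,-.3633,.054])-p)/.025).round(2))
E
```

```text
time: 57.1
ee_pos: [0.5021, -0.3618, 0.1426]
orientation: [0.192, 3.135, 0.0]
force: [0.4, -0.9, 0.1]
finger_gap: 0.0853
finger_force: 0.0
[ 0.50206103 -0.36179835  0.1425868 ] [ 0.04 -0.07  3.54]
```

```bash
python3 -m creep '.04 -.07 .8 0 0 0 0;0 0 .95 0 0 0 0;0 0 .95 0 0 0 0;0 0 .6 0 0 0 0;0 0 .24 0 0 0 0;0 0 0 0 0 0 .2;0 0 0 0 0 0 1;0 0 0 0 0 0 1;0 0 0 0 0 0 1;0 0 0 0 0 0 1' 40
python3 -m creep '0 0 0 0 0 0 1;0 0 0 0 0 0 1;0 0 -.6 0 0 0 1;0 0 -1 0 0 0 1;0 0 -.9 0 0 0 1;0 .5 -.3 0 0 0 1;.08 .95 0 0 0 0 1;.08 .95 0 0 0 0 1;.08 .95 0 0 0 0 1;.08 .95 0 0 0 0 1'
python3 - <<'E'
from h import *
p,r,o=pose(); print(p,o["finger_gap"],o["finger_force"],(r.inv().apply(np.array([.546,.0256,.058])-p)/.025).round(2))
E
```

```text
time: 58.35
ee_pos: [0.5009, -0.3643, 0.0547]
orientation: [0.193, 3.134, -0.001]
force: [-0.0, 1.8, 5.0]
finger_gap: 0.0497
finger_force: 42.1
time: 59.6
ee_pos: [0.5051, -0.2534, 0.1228]
orientation: [-0.191, -3.134, -0.002]
force: [0.5, 0.2, -3.6]
finger_gap: 0.0494
finger_force: 42.6
[ 0.50510432 -0.25336213  0.12282667] 0.04944636451247028 42.571081817150116 [-0.28 11.27  2.61]
```

```bash
python3 -m creep '0 .6 -.9 0 0 0 1;0 .6 -.9 0 0 0 1;-.02 .7 -.9 0 0 0 1;-.02 .8 -.8 0 0 0 1;-.02 .95 0 0 0 0 1;-.03 .95 0 0 0 0 1;-.03 .95 0 0 0 0 1;-.03 .95 0 0 0 0 1;-.03 .95 0 0 0 0 1;-.03 .95 0 0 0 0 1'
python3 -m creep '-.03 .95 0 0 0 0 1;-.03 .9 0 0 0 0 1;0 .6 0 0 0 0 1;0 .35 0 0 0 0 1;0 0 0 0 0 0 1;0 0 0 0 0 0 1;0 0 0 0 0 0 1;0 0 0 0 0 0 1;0 0 0 0 0 0 1;0 0 0 0 0 0 1'
python3 - <<'E'
from h import *
p,r,o=pose(); print(p,r.as_matrix()[:,1].round(3),o["finger_gap"],(r.inv().apply(np.array([.546,.0256,.058])-p)/.025).round(2))
E
```

```text
time: 60.85
ee_pos: [0.5354, -0.046, 0.2102]
orientation: [-0.191, -3.134, -0.001]
force: [-0.4, -0.6, -4.1]
finger_gap: 0.0498
finger_force: 42.8
time: 62.1
ee_pos: [0.5467, 0.0204, 0.2112]
orientation: [-0.194, -3.136, 0.0]
force: [0.3, -0.2, -4.6]
finger_gap: 0.0495
finger_force: 42.7
[0.54672721 0.0203719  0.21118398] [ 0.123  0.992 -0.   ] 0.04946765324909162 [0.05 0.2  6.13]
```

```bash
python3 -m creep '.05 .2 .6 0 0 0 1;0 0 .95 0 0 0 1;0 0 .95 0 0 0 1;0 0 .95 0 0 0 1;0 0 .95 0 0 0 1;0 0 .8 0 0 0 1;0 0 .5 0 0 0 1;0 0 .25 0 0 0 1;0 0 0 0 0 0 1;0 0 0 0 0 0 1'
python3 - <<'E'
from h import *
p,r,o=pose(); print(p,o["force"],o["finger_gap"],(r.inv().apply(np.array([.546,.0256,.0577])-p)/.025).round(2))
E
```

```text
time: 63.35
ee_pos: [0.5466, 0.0256, 0.063]
orientation: [0.194, 3.134, 0.0]
force: [0.2, -0.6, -3.5]
finger_gap: 0.0495
finger_force: 42.7
[0.54663198 0.02562453 0.06304239] [ 0.15321656 -0.57490443 -3.53545707] 0.04949659960725777 [ 0.03 -0.    0.21]
```

```bash
python3 -m creep '0 0 .15 0 0 0 1;0 0 .06 0 0 0 1;0 0 .02 0 0 0 1;0 0 0 0 0 0 1;0 0 0 0 0 0 .2;0 0 0 0 0 0 .2;0 0 0 0 0 0 .2;0 0 -.5 0 0 0 .2;0 0 -.9 0 0 0 .2;0 0 -1 0 0 0 .2'
python3 -m creep '0 0 -1 0 0 0 0;0 0 -1 0 0 0 0;.6 0 -1 0 0 0 0;1 0 -1 0 0 0 0;1 0 0 0 0 0 0;0 0 0 0 0 0 0;0 0 0 0 0 0 0;0 0 0 0 0 0 0;0 0 0 0 0 0 0;0 0 0 0 0 0 0'
python3 - <<'E'
from h import *
pic,d,X,o=find(["canister","jar","round_cutter","flower_cutter","tin_round","tin_square"]); save("w10",pic)
print(pose()[0])
E
```

```text
time: 64.6
ee_pos: [0.5461, 0.0256, 0.1179]
orientation: [-0.194, -3.136, -0.0]
force: [0.0, -0.2, 0.0]
finger_gap: 0.0681
finger_force: 0.0
time: 65.85
ee_pos: [0.4817, 0.0335, 0.2164]
orientation: [-0.194, -3.135, 0.0]
force: [-0.2, 0.4, 0.4]
finger_gap: 0.0855
finger_force: 0.0
canister 0.8 [193. 274. 114. 129.] top 0.137 circ [ 0.5288 -0.0647  0.029 ] rect [ 5.26400e-01 -6.33000e-02  5.70000e-02  5.20000e-02  6.17106e+01] med [ 0.516 -0.054  0.132]
canister 0.46 [314. 277.  69. 111.] top 0.127 circ [0.5467 0.0267 0.0337] rect [5.4640e-01 2.6700e-02 5.0000e-02 4.9900e-02 8.2997e+01] med [0.53  0.028 0.125]
jar 0.73 [314. 279.  68. 110.] top 0.127 circ [0.5462 0.0268 0.0334] rect [5.46400e-01 2.66000e-02 5.01000e-02 4.97000e-02 8.33736e+01] med [0.529 0.028 0.125]
jar 0.7 [316.  62. 105. 116.] top 0.119 circ [0.3875 0.0456 0.0335] rect [ 0.3871  0.0454  0.05    0.0501 24.9249] med [0.386 0.046 0.117]
round_cutter 0.56 [258. 317.  64.  73.] top 0.048 circ [ 0.597  -0.0258  0.0394] rect [ 5.97500e-01 -3.40000e-02  5.74000e-02  7.06000e-02  8.00797e+01] med [ 0.614 -0.039  0.034]
flower_cutter 0.39 [250. 302.  58.  59.] top 0.014 circ [ 0.5862 -0.0348  0.044 ] rect [ 5.91100e-01 -3.35000e-02  5.98000e-02  7.72000e-02  5.96716e+01] med [ 0.602 -0.039  0.013]
tin_round 0.75 [357. 354.  39.  54.] top 0.053 circ [0.6545 0.0527 0.0181] rect [6.54200e-01 5.23000e-02 3.36000e-02 3.50000e-02 8.36226e+01] med [0.646 0.053 0.051]
tin_round 0.19 [262. 291. 287. 210.] top 0.038 circ [ 0.6847 -0.0231  0.0601] rect [ 6.86200e-01 -2.34000e-02  1.19900e-01  8.00000e-03  8.09598e+01] med [ 0.558 -0.015  0.008]
[0.48160092 0.03358806 0.21667854]
```

View pics/w10.png

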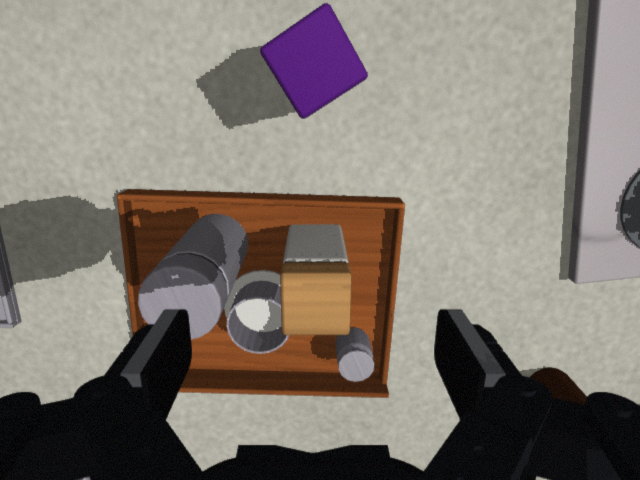

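The wrist view shows the canister at (180,295), the jar at (315,297) and the round cutter on the coaster at (258,315). Both jars are within about 1.5 mm of their starting places, and the robot is clear of everything. I'm handing in.

```bash
python3 -c "
from workcell import env
print(env.sign_off())"
```

```text
the job is handed in; nothing more can be done
None
```

The job is done and handed in at about 66 s: the cutters are swapped in the order asked, each about 1 mm from its centre by my last measurements. Each jar stands upright within about 1.5 mm of where it started, and the tins were not touched.

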